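# Slide a wall outlet under the hand press and press the guarded lever

## Robot

A 7-joint arm with a two-finger parallel gripper is mounted at the origin on the work surface. World frame = base frame: x ahead of the robot, y to its left, z up, the work surface at z = 0. Lengths are in m, angles in rad, forces in N, time in s.
With the tool pointing down it reaches from about 0.425 to 0.825 m from the base axis. Payload 3.6 kg.
Tool frame: the origin (TCP) lies on the mounting face of the last link; the fingertips stand 173 mm ahead of it and the grasp point (between the pads) lies 155 mm ahead of it; z points along the fingers, y is the line along which they close (so a half turn about z gives the same grasp; the last joint's range is limited). The gripper opens to 85 mm and grips with 20 to 120 N. Pads are 22 mm wide; open, the fingers measure 114 mm over their backs; the gripper's body (76 mm by 85 mm) begins 54 mm behind the grasp point. The pads swing forward as they close: fully open they stand 13 mm farther back than shut.
Start: joints at [1.083, 0.615, -0.013, 1.423, 0.008, 1.103, -0.04], TCP at [0.289, -0.582, 0.405] pointing down, gripper open.
Joint ranges: [-3.12, 3.12], [-0.3, 2.06], [-1.34, 1.32], [0.26, 2.42], [-1.36, 4.5], [0.01, 1.98], [-2.84, 2.84]. Speed limits (rad/s): [2.79, 2.79, 3.14, 3.14, 3.14, 3.14, 3.14].

## Interface

Orientations are given as a 3x3 rotation matrix whose columns are the frame's x, y, z axes.
In Python, from station import state, eyes, r gives the robot as it stands. The module is installed in compiled form; this text tells all that it offers.
- The arm moves only by the shell command python3 -m pendant 'ROWS' [OPENING]. ROWS is JSON, a list of rows, each an object with "travel": the shift along the tool's x, y, z in mm, a list of three; "turn": the turn, a rotation vector about the tool's x, y, z in degrees, a list of three. A call has 1 to 10 rows; each row is the pose to reach, as a shift and turn from the pose commanded when the call began, along the tool's axes at that moment; what a row does not reach only later rows make up. A row lasts 1/12 s, in which the tool goes at most 41.7 mm and 7.16 degrees, less where a joint would pass 70% of its speed; a pose out of reach is approached as far as the arm can. A call with a gripper value outside its range is refused whole. OPENING is the closure, from -1 (fully open) to 1 (shut), set as the call begins (- or left out, the last holds). The fingers move at their own pace and stop on an object; the grip force is fixed at half the most. Time passes only in rows, so rows that repeat a pose let the fingers close. It gives the time, the measured TCP pose, the force, the opening and the grip force at its end, in the units of the state.
- state(): the state, without advancing time (a new reading comes with each control period).
- eyes.capture(name): name is "scene" or "top" or "wrist"; returns the picture (480x640x3 uint8, red, green, blue); there is no depth.
- eyes.camera_params(name): a dict with "intrinsics" (3x3 intrinsics, pixels), "R" (3x3) and "t" (3): a world point X has camera coordinates R X + t; the wrist camera has in their place "mount" (4x4, takes a point from camera to tool coordinates, whose origin is the TCP and whose axes are the flange's). Camera axes: x right, y down, z forward; pixel columns grow to the right and rows downward; lengths in m; the calibration is good to about 2 mm. A picture is of the moment at which its call begins: read the wrist's pose just before it. camera_params takes no time and is no camera call.
- r.hand_in(): hands the job in; it is judged then, once.
The state is a dict: "t": time; "joint_pos": joint angles; "joint_velocities": joint speeds; "joint_torque": joint torques, N m; "ee_pos": TCP position; "tcp_rot": TCP orientation; "wrist_force": force on the tool from outside, world axes, zero at the start; "moment": the same for the moment, N m; "gripper_width": finger opening in m; "grip_force": force on a finger pad.
Only numpy, scipy, OpenCV 4.12 (cv2) and the standard library are available. Lean on these libraries where they do the work, as an engineer would, in place of code of your own. Each camera call takes 0.05 s, during which the arm holds its last target. There are 200 camera calls.

## Task

With the fingertips, push the front of the blue plate (only push, do not grip it) until the slide with the white outlet is fully home under the press, then reach down through the window of the yellow guard and press the red lever pad all the way down to its stop, where it stays; then come back out. Touch no part of the yellow guard at any time, lift nothing, keep the outlet lying in its nest, and leave the other things on the bench where they are.

Things in the scene. Friction and masses are not known exactly. Their poses are not given: they have to be found in the camera images.
- guard: yellow guard of the hand press, fixed: four corner posts and a top frame, outside 132 x 132 mm, 4 mm thick, top face 125 mm above the table, with a square window 90 x 90 mm. Origin: on the table straight below the window's centre; z up, y = the way the slide goes in, x = across the slide. The press is turned up to 17 degrees either way. Hinge cheeks 106 mm high stand at y = 77 to 103 mm.
- base (a point): the press's grey base plate, 16 mm high, 160 mm across the slide, reaching 260 mm before and 120 mm beyond the window along the slide: centre of its top
- guard_window (a point): centre of the guard's window, level with the top face of the frame (125 mm above the table); axes as the guard's
- lever_pad (a point): centre of the top of the red square pad (34 x 34 mm) on the free end of the press lever, below the middle of the window: 23 mm below the guard's top face when the lever is up, 40 mm below it when it is fully down
- lever (a joint): press lever, rad: 0 = up (it may start up to 0.03 lower), 0.2 = pressed down against its stop (the pad goes down 17 mm). Its hinge is 85 mm from the pad, on the guard's +y side. About 6 N on the pad moves it; it has a stiff hinge and stays where it is left
- push_face (a point): middle of the blue push plate's outer face (the face that looks to the guard's -y), 92 mm above the table. Its back, towards the guard, is grey and is not to be touched. The plate is 100 mm wide along x, 10 mm thick, and stands from 30 to 112 mm above the table. When the slide is home, its outer face is 59 mm short of the guard's frame
- slide (a joint): aluminium slide that carries the outlet in under the press, m: 0 = all the way out, 0.09 = fully home against its stop, the outlet under the lever. It runs along the guard's +y; about 3 N moves it and it stays where it is left
- nest (a point): centre of the floor of the slide's nest (inside 70 x 50 mm, rims 8 mm high), 30 mm above the table
- outlet_center (a point): white wall outlet on a steel plate (66 x 46 x 28 mm), lying loose in the slide's nest; the point is its centre, 14 mm above the nest's floor
- spare_outlet_center (a point): a second, similar outlet lying on the table beside the press; its centre, 14 mm up
- screwdriver: red-handled screwdriver, 190 mm long, lying beside the press; origin on its underside
- clip_box: closed green box of clips, 60 x 45 x 35 mm; origin at the centre of its underside
- tape_measure: black tape measure, 70 x 36 x 60 mm, standing; origin at the centre of its underside
- pliers: yellow-handled pliers about 150 mm long, lying; origin near the joint, on the underside
- marker: red marker pen, 142 mm long, 12 mm thick, lying; origin on its underside, half-way along
Mind the look-alikes: they are no part of the job. Leave any orange look-alike of the part that bears outlet_center alone.

How it is judged:
By the outcome, as a careful person would: the job done as asked, in the order asked, and still so for the second after the job is handed in, with the robot touching nothing.
It also fails if it takes over 45 s, if anything falls off the work surface, if the arm or the gripper's body presses on something with over 40 N, if the wrist force passes 120 N, or if a joint passes its speed limit or range.

## Working session

There is one attempt and no reset: what is moved stays moved. The work goes in short steps, Python scripts to look and compute and a shell command to move; the robot and the scene stay as the last step left them, time stands still between calls to the robot, and variables do not carry over. Pictures are saved under pics/ and viewed, at most 10 in all, crops included, and the job is handed in when it is done.

```bash
mkdir -p pics; python3 - <<'E'
from station import state,eyes,r
import cv2,numpy as np
s=state();print(s['t'],s['ee_pos'],s['tcp_rot'],s['gripper_width'])
for n in('scene','top'):
    cv2.imwrite(f'pics/{n}0.png',eyes.capture(n)[:,:,::-1]);p=eyes.camera_params(n);print(n,p)
print(eyes.camera_params('wrist'))
E
```

```text
0.0 [ 0.28890893 -0.5818974   0.40351154] [[ 8.95656893e-01  4.44744066e-01 -1.20201937e-03]
 [ 4.44745688e-01 -8.95653921e-01  2.30813218e-03]
 [-5.00652723e-05 -2.60188743e-03 -9.99996614e-01]] 0.0855672465752633
scene {'intrinsics': array([[520.45309695,   0.        , 320.62078958],
       [  0.        , 520.45309695, 235.03678143],
       [  0.        ,   0.        ,   1.        ]]), 'R': array([[-0.64026551,  0.76813781, -0.00493728],
       [ 0.65490186,  0.54249834, -0.52611701],
       [-0.4014519 , -0.34008801, -0.85039786]]), 't': array([ 0.32899739, -0.30827994,  1.71983156])}
top {'intrinsics': array([[574.18193073,   0.        , 322.12879154],
       [  0.        , 574.18193073, 236.88197884],
       [  0.        ,   0.        ,   1.        ]]), 'R': array([[ 0.02691138, -0.9996013 ,  0.00854461],
       [-0.99830652, -0.02731556, -0.05136091],
       [ 0.05157383, -0.00714794, -0.9986436 ]]), 't': array([-0.00146083,  0.54962965,  1.38910042])}
{'intrinsics': array([[336.10760319,   0.        , 319.21403764],
       [  0.        , 336.10760319, 243.28232751],
       [  0.        ,   0.        ,   1.        ]]), 'mount': array([[ 3.12458727e-05, -9.52448344e-01, -3.04700102e-01,
         7.75300802e-02],
       [ 9.99999869e-01,  1.85508663e-04, -4.77326883e-04,
        -2.85729115e-05],
       [ 5.11153708e-04, -3.04700047e-01,  9.52448224e-01,
         2.93180135e-02],
       [ 0.00000000e+00,  0.00000000e+00,  0.00000000e+00,
         1.00000000e+00]])}
```

View pics/top0.png

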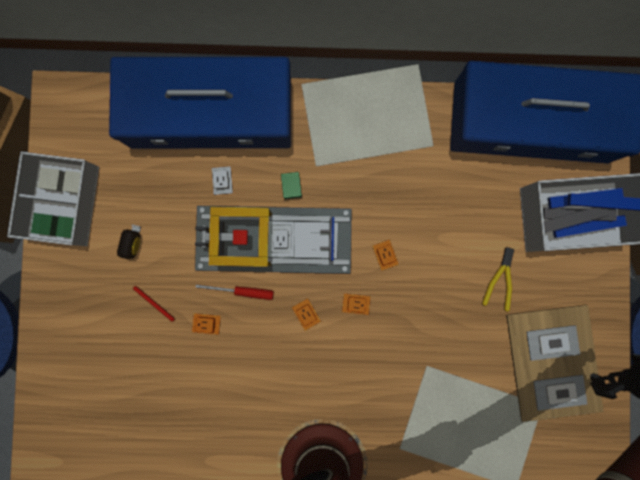

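View pics/scene0.png

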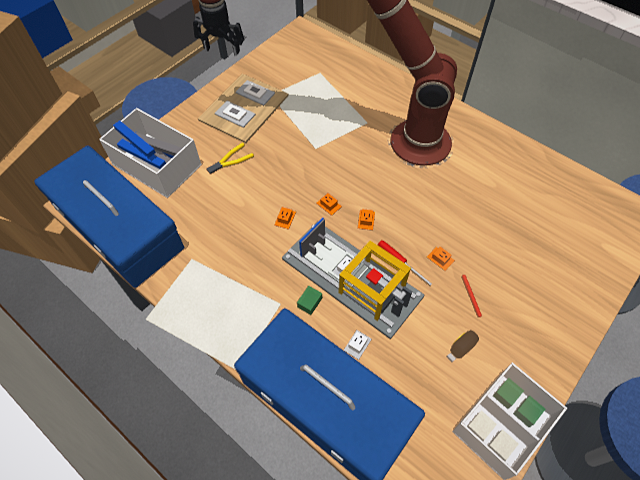

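Top view: the press base lies around (273,240), with the yellow guard at (240,237), the red pad at (240,237), the white outlet in the nest at (281,239) and the blue plate at (332,240). The slide goes in to the image's left (+y). The look-alikes are the spare white outlet (222,180) and the orange outlets (385,254), (357,304), (306,314) and (206,324). The outlet meant is the white one in the nest. I'll enlarge that area to confirm.

```bash
cat > h.py <<'E'
from station import state,eyes,r
import cv2,numpy as np
def pix2w(n,uv,z):
    p=eyes.camera_params(n);R,t=p['R'],p['t'];C=-R.T@t
    d=(np.linalg.inv(p['intrinsics'])@np.c_[np.atleast_2d(uv),np.ones(len(np.atleast_2d(uv)))].T).T@R
    return C+d*((z-C[2])/d[:,2])[:,None]
def w2pix(n,X):
    p=eyes.camera_params(n);c=np.atleast_2d(X)@p['R'].T+p['t'];q=c@p['intrinsics'].T;return q[:,:2]/q[:,2:]
E
python3 - <<'E'
from h import *
im=cv2.imread('pics/top0.png')
c=im[190:290,180:400];cv2.imwrite('pics/crop0.png',cv2.resize(c,(792,360),interpolation=cv2.INTER_CUBIC))
hsv=cv2.cvtColor(im,cv2.COLOR_BGR2HSV)
def m(lo,hi,box):
    k=cv2.inRange(hsv,lo,hi);o=np.zeros_like(k);x0,y0,x1,y1=box;o[y0:y1,x0:x1]=k[y0:y1,x0:x1];return o
y=m((20,150,100),(32,255,255),(195,195,290,285))
cs,h=cv2.findContours(y,cv2.RETR_CCOMP,cv2.CHAIN_APPROX_NONE)
for q in cs:
    if cv2.contourArea(q)>200:
        b=cv2.boxPoints(cv2.minAreaRect(q));print(cv2.contourArea(q),b.tolist());W=pix2w('top',b,.125);print(W,W.mean(0),np.linalg.norm(W-np.roll(W,1,0),axis=1))
for nm,k,z in(('blue',m((105,100,40),(130,255,255),(315,205,350,275)),.112),('red',cv2.bitwise_or(m((0,150,80),(8,255,255),(220,220,260,260)),m((172,150,80),(180,255,255),(220,220,260,260))),.102)):
    b=cv2.boxPoints(cv2.minAreaRect(cv2.findNonZero(k)));W=pix2w('top',b,z);print(nm,b.tolist(),W,W.mean(0))
E
```

```text
3312.5 [[208.1600341796875, 264.95819091796875], [209.5023193359375, 205.8977813720703], [268.2901306152344, 207.23385620117188], [266.9478454589844, 266.29425048828125]]
[[0.47377351 0.26787742 0.125     ]
 [0.60667481 0.26978835 0.125     ]
 [0.60733272 0.13739644 0.125     ]
 [0.47432781 0.13618466 0.125     ]] [0.54052721 0.20281172 0.125     ] [0.13169392 0.13291503 0.13239355 0.13301044]
1699.5 [[216.7649688720703, 256.69635009765625], [217.9087677001953, 214.37591552734375], [260.067138671875, 215.51531982421875], [258.92333984375, 257.83575439453125]]
[[0.49279017 0.24930174 0.125     ]
 [0.5880452  0.25019052 0.125     ]
 [0.58809703 0.15530526 0.125     ]
 [0.49279181 0.1547763  0.125     ]] [0.54043105 0.20239346 0.125     ] [0.09452544 0.09525918 0.09488527 0.09530668]
blue [[331.0, 217.0], [333.0, 217.0], [333.0, 260.0], [331.0, 260.0]] [[ 0.59029095 -0.00482487  0.112     ]
 [ 0.59041692 -0.00937914  0.112     ]
 [ 0.49258525 -0.01191776  0.112     ]
 [ 0.49246268 -0.00738091  0.112     ]] [ 0.54143895 -0.00837567  0.112     ]
red [[233.0, 230.0], [246.0, 230.0], [246.0, 244.0], [233.0, 244.0]] [[0.55511664 0.21845325 0.102     ]
 [0.55593271 0.18874    0.102     ]
 [0.52387605 0.18765871 0.102     ]
 [0.5230672  0.21733497 0.102     ]] [0.53949815 0.20304673 0.102     ]
```

View pics/crop0.png

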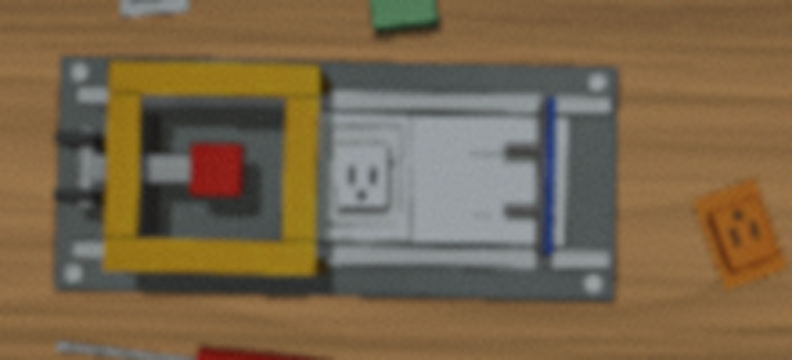

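The crop confirms it: the white outlet lies in the slide's nest at crop (360,178). The blue plate is at crop (550,175), with its outer face to the right, and the guard window is centred over the red pad. The guard's centre is at about (0.5405, 0.203) with a yaw of about +0.5°. The measured frame is 132–133 mm, as given. The plate's face is at y ≈ -0.012, which matches slide = 0. Now I'll fly to before the plate with the fingers shut and tool x along +y.

```bash
python3 -m pendant '[{"travel":[456,-345,0],"turn":[0,0,-64]},{"travel":[456,-345,0],"turn":[0,0,-64]},{"travel":[456,-345,0],"turn":[0,0,-64]},{"travel":[456,-345,0],"turn":[0,0,-64]},{"travel":[456,-345,0],"turn":[0,0,-64]},{"travel":[456,-345,0],"turn":[0,0,-64]},{"travel":[456,-345,0],"turn":[0,0,-64]},{"travel":[456,-345,0],"turn":[0,0,-64]},{"travel":[456,-345,0],"turn":[0,0,-64]},{"travel":[456,-345,0],"turn":[0,0,-64]}]' 1; python3 -c "
from station import state;s=state();print(s['ee_pos'],s['tcp_rot'],s['joint_pos'])"
```

```text
t: 0.93
ee_pos: [0.4751, -0.2076, 0.4045]
tcp_rot: [[-0.011, 1.0, -0.001], [1.0, 0.011, 0.0], [0.0, -0.001, -1.0]]
wrist_force: [1.0, -0.1, 0.3]
gripper_width: 0.0002
grip_force: 0.0
[ 0.47507371 -0.20757418  0.40449949] [[-1.05116939e-02  9.99944582e-01 -5.80153588e-04]
 [ 9.99944680e-01  1.05119094e-02  3.69727536e-04]
 [ 3.75805569e-04 -5.76235031e-04 -9.99999763e-01]] [ 0.62049413  0.43188833 -0.36199691  1.79381431  0.18310316  0.94947426
  0.19228664]
```

```bash
python3 -m pendant '[{"travel":[132,69,80],"turn":[0,0,0]},{"travel":[132,69,80],"turn":[0,0,0]},{"travel":[132,69,80],"turn":[0,0,0]},{"travel":[132,69,146],"turn":[0,0,0]},{"travel":[132,69,146],"turn":[0,0,0]},{"travel":[132,69,146],"turn":[0,0,0]},{"travel":[132,69,146],"turn":[0,0,0]},{"travel":[132,69,146],"turn":[0,0,0]},{"travel":[132,69,146],"turn":[0,0,0]}]'; python3 - <<'E'
from h import *
cv2.imwrite('pics/w1.png',eyes.capture('wrist')[:,:,::-1])
im=eyes.capture('scene')[160:360,250:460,::-1]
cv2.imwrite('pics/s1.png',cv2.resize(im,None,fx=2.8,fy=2.8,interpolation=cv2.INTER_CUBIC))
E
```

```text
t: 1.68
ee_pos: [0.5433, -0.0785, 0.2605]
tcp_rot: [[-0.004, 1.0, 0.003], [1.0, 0.004, -0.002], [-0.002, 0.003, -1.0]]
wrist_force: [-0.5, -0.1, 0.1]
gripper_width: -0.0002
grip_force: 0.0
```

View pics/w1.png

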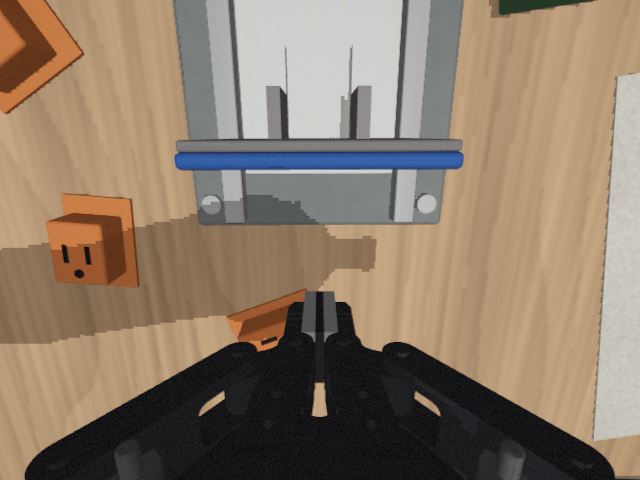

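View pics/s1.png

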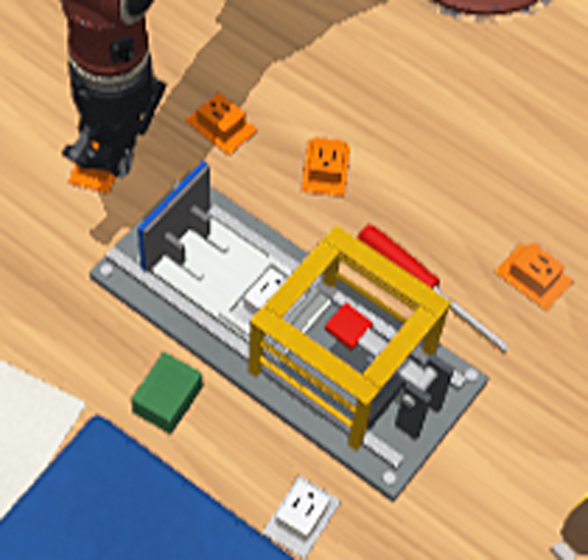

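The fingertips (319,300) are in line with the plate's middle (319,160), and the base looks square to the tool. The outlet is in its nest. The knuckles are about 60–70 mm wide at the height where the frame will be, so the tool must be well centred in the window. Now pushing gently.

```bash
python3 -m pendant '[{"travel":[20,0,0],"turn":[0,0,0]},{"travel":[40,0,0],"turn":[0,0,0]},{"travel":[48,0,0],"turn":[0,0,0]},{"travel":[54,0,0],"turn":[0,0,0]},{"travel":[60,0,0],"turn":[0,0,0]},{"travel":[67,0,0],"turn":[0,0,0]},{"travel":[74,0,0],"turn":[0,0,0]},{"travel":[81,0,0],"turn":[0,0,0]},{"travel":[88,0,0],"turn":[0,0,0]},{"travel":[95,0,0],"turn":[0,0,0]}]'; python3 -m pendant '[{"travel":[7,0,0],"turn":[0,0,0]},{"travel":[14,0,0],"turn":[0,0,0]},{"travel":[20,0,0],"turn":[0,0,0]},{"travel":[26,0,0],"turn":[0,0,0]},{"travel":[31,0,0],"turn":[0,0,0]},{"travel":[36,0,0],"turn":[0,0,0]},{"travel":[40,0,0],"turn":[0,0,0]},{"travel":[42,0,0],"turn":[0,0,0]},{"travel":[42,0,0],"turn":[0,0,0]}]'
```

```text
t: 2.62
ee_pos: [0.5425, 0.0185, 0.2588]
tcp_rot: [[-0.007, 1.0, 0.001], [1.0, 0.007, -0.0], [-0.0, 0.001, -1.0]]
wrist_force: [0.1, -3.5, 3.0]
gripper_width: 0.0001
grip_force: 1.8
t: 3.37
ee_pos: [0.5415, 0.0613, 0.2585]
tcp_rot: [[-0.008, 1.0, -0.001], [1.0, 0.008, 0.001], [0.001, -0.001, -1.0]]
wrist_force: [0.0, -1.4, -0.2]
gripper_width: -0.0001
grip_force: 0.3
```

Close to home, so I'll creep on in 2 mm steps until the force rises.

```bash
python3 -m pendant '[{"travel":[2,0,0],"turn":[0,0,0]},{"travel":[4,0,0],"turn":[0,0,0]},{"travel":[5,0,0],"turn":[0,0,0]},{"travel":[5,0,0],"turn":[0,0,0]}]';  python3 -m pendant '[{"travel":[1,0,0],"turn":[0,0,0]},{"travel":[2,0,0],"turn":[0,0,0]},{"travel":[2,0,0],"turn":[0,0,0]}]'; python3 -m pendant '[{"travel":[1,0,0],"turn":[0,0,0]},{"travel":[2,0,0],"turn":[0,0,0]},{"travel":[2,0,0],"turn":[0,0,0]}]'
```

```text
t: 3.7
ee_pos: [0.5414, 0.0653, 0.2585]
tcp_rot: [[-0.007, 1.0, -0.002], [1.0, 0.007, -0.0], [-0.0, -0.002, -1.0]]
wrist_force: [0.8, -2.0, -0.9]
gripper_width: 0.0001
grip_force: 1.2
t: 3.95
ee_pos: [0.5414, 0.0672, 0.2584]
tcp_rot: [[-0.007, 1.0, -0.002], [1.0, 0.007, -0.0], [-0.0, -0.002, -1.0]]
wrist_force: [-1.7, -2.0, -0.2]
gripper_width: 0.0004
grip_force: 1.5
t: 4.2
ee_pos: [0.5415, 0.0676, 0.2585]
tcp_rot: [[-0.006, 1.0, -0.002], [1.0, 0.006, -0.003], [-0.003, -0.002, -1.0]]
wrist_force: [-1.4, -6.3, 0.7]
gripper_width: 0.0001
grip_force: 3.0
```

```bash
python3 -m pendant '[{"travel":[1,0,0],"turn":[0,0,0]},{"travel":[2,0,0],"turn":[0,0,0]},{"travel":[3,0,0],"turn":[0,0,0]},{"travel":[3,0,0],"turn":[0,0,0]}]'
```

```text
t: 4.53
ee_pos: [0.5416, 0.0683, 0.2585]
tcp_rot: [[-0.004, 1.0, -0.003], [1.0, 0.004, -0.007], [-0.007, -0.003, -1.0]]
wrist_force: [-0.9, -9.1, 1.9]
gripper_width: 0.0002
grip_force: 5.1
```

The tool has stopped against rising force at the expected home position (y ≈ 0.068). I'll back off, rise, and go over the window at a good height.

```bash
python3 -m pendant '[{"travel":[-15,0,0],"turn":[0,0,0]},{"travel":[-35,0,0],"turn":[0,0,0]},{"travel":[-35,0,-40],"turn":[0,0,0]},{"travel":[-35,0,-80],"turn":[0,0,0]},{"travel":[-35,0,-110],"turn":[0,0,0]},{"travel":[-35,0,-110],"turn":[0,0,0]},{"travel":[-35,0,-110],"turn":[0,0,0]}]';
python3 - <<'E'
from h import *
s=state();print(s['ee_pos'],s['tcp_rot'])
w=eyes.capture('wrist')[:,:,::-1];cv2.imwrite('pics/w2.png',w)
im=eyes.capture('top')[190:290,180:400,::-1]
cv2.imwrite('pics/t2.png',np.vstack([w[:400],cv2.resize(im[:,10:],(640,305)) [:190]]) )
cv2.imwrite('pics/t2b.png',np.vstack([cv2.resize(w,(400,300)),cv2.resize(im,(400,182))]))
E
```

```text
t: 5.12
ee_pos: [0.5426, 0.0389, 0.371]
tcp_rot: [[-0.009, 1.0, 0.006], [1.0, 0.009, 0.003], [0.003, 0.006, -1.0]]
wrist_force: [-0.4, 1.0, -0.8]
gripper_width: -0.0005
grip_force: 0.0
[0.54264612 0.03885357 0.37096594] [[-0.00855713  0.99994395  0.00623526]
 [ 0.99995958  0.00853972  0.00281407]
 [ 0.00276066  0.00625909 -0.9999766 ]]
```

View pics/w2.png

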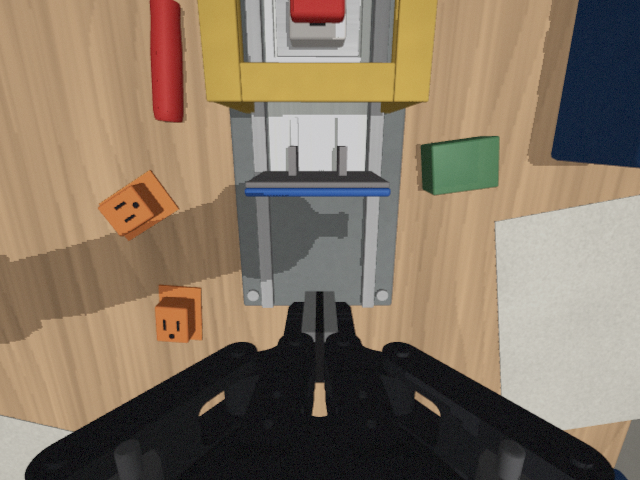

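The frame's front bar is at rows 62–102, the window's inner sides at columns 240 and 394, and the red pad at (317,10). The outlet is under the pad, in its nest. The plate's top edge is at row 190. I'll turn these into numbers.

```bash
cat >> h.py <<'E'
def wr(uv,z,s):
    p=eyes.camera_params('wrist');M=p['mount'];R=s['tcp_rot'];R=np.array(R)
    C=R@M[:3,3]+s['ee_pos'];uv=np.atleast_2d(uv)
    d=np.c_[uv,np.ones(len(uv))]@np.linalg.inv(p['intrinsics']).T@M[:3,:3].T@R.T
    return C+d*((z-C[2])/d[:,2])[:,None]
E
python3 - <<'E'
from h import *
s={'ee_pos':np.array([.54264612,.03885357,.37096594]),'tcp_rot':[[-.00855713,.99994395,.00623526],[.99995958,.00853972,.00281407],[.00276066,.00625909,-.9999766]]}
print(wr([[240,62],[394,62],[207,100],[430,100]],.125,s));print(wr([[247,190],[389,190]],.112,s));print(wr([[317,22]],.102,s))
s=state();print(s['ee_pos'],s['t'])
E
```

```text
[[0.49693913 0.15763171 0.125     ]
 [0.58596186 0.15849105 0.125     ]
 [0.47605422 0.13716045 0.125     ]
 [0.60903045 0.13837363 0.125     ]]
[[0.49413879 0.08183971 0.112     ]
 [0.59112382 0.08258891 0.112     ]]
[[0.54120929 0.18465044 0.102     ]]
[0.54168465 0.03801789 0.36805906] 5.2167
```

```bash
python3 -m pendant '[{"travel":[40,0,0],"turn":[0,0,0]},{"travel":[80,0,0],"turn":[0,0,0]},{"travel":[120,1,0],"turn":[0,0,0]},{"travel":[150,1,0],"turn":[0,0,0]},{"travel":[165,1,10],"turn":[0,0,0]},{"travel":[165,1,30],"turn":[0,0,0]},{"travel":[165,1,40],"turn":[0,0,0]},{"travel":[165,1,40],"turn":[0,0,0]},{"travel":[165,1,40],"turn":[0,0,0]},{"travel":[165,1,40],"turn":[0,0,0]}]'
python3 - <<'E'
from h import *
s=state();print(s['ee_pos'],s['tcp_rot'])
w=eyes.capture('wrist')[:,:,::-1]
t=cv2.resize(eyes.capture('top')[190:290,180:340,::-1],(480,300))
sc=cv2.resize(eyes.capture('scene')[200:350,320:440,::-1],(240,300))
cv2.imwrite('pics/v3.png',np.vstack([np.hstack([cv2.resize(w,(400,300)),np.zeros((300,320,3),np.uint8)]),np.hstack([t,sc])]))
E
```

```text
t: 6.05
ee_pos: [0.5424, 0.2014, 0.3288]
tcp_rot: [[-0.005, 1.0, 0.0], [1.0, 0.005, -0.0], [-0.0, 0.0, -1.0]]
wrist_force: [1.1, -0.9, 0.9]
gripper_width: 0.0001
grip_force: 0.0
[0.54239588 0.20141399 0.32880238] [[-5.32852521e-03  9.99985800e-01  8.36415607e-05]
 [ 9.99985785e-01  5.32854131e-03 -1.93405321e-04]
 [-1.93848262e-04  8.26098066e-05 -9.99999978e-01]]
```

View pics/v3.png

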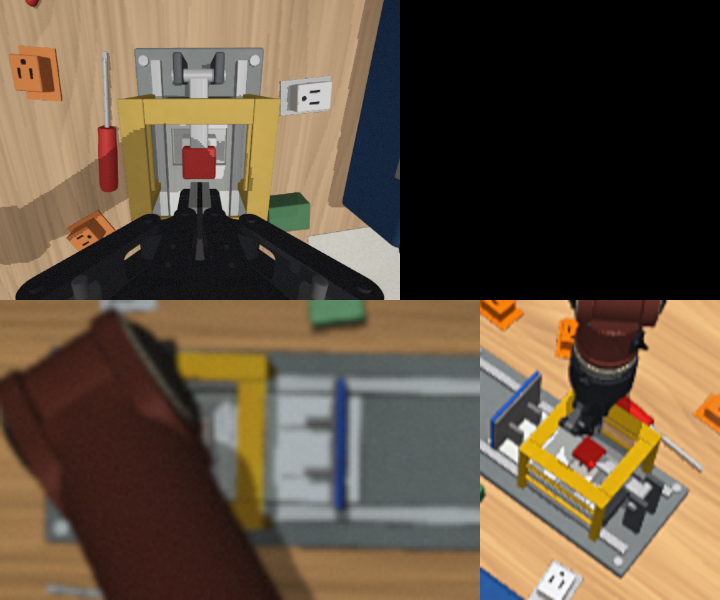

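```bash
python3 - <<'E'
from h import *
s=state();s={k:np.array(s[k]) for k in('ee_pos','tcp_rot')};print(s['ee_pos'])
print(wr([[291,238],[345,238],[318,238]],.102,s),wr([[231,198],[406,198],[189,157],[448,157]],.125,s))
E
```

```text
[0.54236784 0.20172049 0.32964151]
[[0.52480238 0.21964745 0.102     ]
 [0.55808307 0.21983052 0.102     ]
 [0.54144113 0.21973898 0.102     ]] [[0.49569143 0.24834264 0.125     ]
 [0.58757516 0.24886115 0.125     ]
 [0.47598703 0.2691082  0.125     ]
 [0.60709081 0.26986583 0.125     ]]
```

The pad is at (0.5414, 0.203) and the window centre at (0.5416, 0.2035), so the tool needs a 1 mm trim. Descending.

```bash
python3 -m pendant '[{"travel":[1,-1,12],"turn":[0,0,0]},{"travel":[1,-1,28],"turn":[0,0,0]},{"travel":[1,-1,42],"turn":[0,0,0]},{"travel":[1,-1,50],"turn":[0,0,0]},{"travel":[1,-1,54],"turn":[0,0,0]},{"travel":[1,-1,58],"turn":[0,0,0]},{"travel":[1,-1,61],"turn":[0,0,0]},{"travel":[1,-1,64],"turn":[0,0,0]},{"travel":[1,-1,67],"turn":[0,0,0]},{"travel":[1,-1,67],"turn":[0,0,0]}]'; python3 -m pendant '[{"travel":[0,0,2],"turn":[0,0,0]},{"travel":[0,0,3],"turn":[0,0,0]},{"travel":[0,0,4],"turn":[0,0,0]},{"travel":[0,0,4],"turn":[0,0,0]}]'
```

```text
t: 7.03
ee_pos: [0.541, 0.2023, 0.2626]
tcp_rot: [[-0.006, 1.0, 0.0], [1.0, 0.006, -0.002], [-0.002, 0.0, -1.0]]
wrist_force: [-1.3, -2.0, 2.0]
gripper_width: 0.0001
grip_force: 1.1
t: 7.37
ee_pos: [0.5412, 0.2025, 0.2586]
tcp_rot: [[-0.006, 1.0, 0.001], [1.0, 0.006, -0.001], [-0.001, 0.001, -1.0]]
wrist_force: [-2.1, -2.8, 4.9]
gripper_width: -0.0
grip_force: 2.3
```

```bash
python3 -m pendant '[{"travel":[0,0,1],"turn":[0,0,0]},{"travel":[0,0,2],"turn":[0,0,0]},{"travel":[0,0,2],"turn":[0,0,0]}]'; python3 -m pendant '[{"travel":[0,0,1],"turn":[0,0,0]},{"travel":[0,0,2],"turn":[0,0,0]},{"travel":[0,0,2],"turn":[0,0,0]}]'; python3 -m pendant '[{"travel":[0,0,1],"turn":[0,0,0]},{"travel":[0,0,2],"turn":[0,0,0]},{"travel":[0,0,2],"turn":[0,0,0]}]'
```

```text
t: 7.62
ee_pos: [0.5412, 0.2026, 0.2582]
tcp_rot: [[-0.006, 1.0, 0.001], [1.0, 0.006, -0.002], [-0.002, 0.001, -1.0]]
wrist_force: [-5.0, -4.6, 15.4]
gripper_width: -0.0001
grip_force: 7.2
t: 7.87
ee_pos: [0.5411, 0.2027, 0.258]
tcp_rot: [[-0.006, 1.0, 0.002], [1.0, 0.006, -0.002], [-0.002, 0.002, -1.0]]
wrist_force: [-7.0, -6.0, 23.2]
gripper_width: 0.0004
grip_force: 12.2
t: 8.12
ee_pos: [0.541, 0.2028, 0.2577]
tcp_rot: [[-0.006, 1.0, 0.003], [1.0, 0.006, -0.002], [-0.002, 0.003, -1.0]]
wrist_force: [-9.9, -7.1, 33.7]
gripper_width: -0.0002
grip_force: 17.2
```

The pad is on its stop: tips at 85 mm as specified, and the force climbing without motion. Coming straight out.

```bash
python3 -m pendant '[{"travel":[0,0,-6],"turn":[0,0,0]},{"travel":[0,0,-20],"turn":[0,0,0]},{"travel":[0,0,-50],"turn":[0,0,0]},{"travel":[0,0,-85],"turn":[0,0,0]},{"travel":[0,0,-120],"turn":[0,0,0]},{"travel":[0,0,-130],"turn":[0,0,0]},{"travel":[-40,0,-130],"turn":[0,0,0]},{"travel":[-80,0,-130],"turn":[0,0,0]},{"travel":[-120,0,-130],"turn":[0,0,0]},{"travel":[-150,0,-130],"turn":[0,0,0]}]'; python3 -m pendant '[{"travel":[-40,0,0],"turn":[0,0,0]},{"travel":[-80,0,0],"turn":[0,0,0]},{"travel":[-100,0,0],"turn":[0,0,0]},{"travel":[-100,0,0],"turn":[0,0,0]},{"travel":[-100,0,0],"turn":[0,0,0]}]'
python3 - <<'E'
from h import *
t=cv2.resize(eyes.capture('top')[190:290,180:400,::-1],(792,360),interpolation=cv2.INTER_CUBIC)
sc=cv2.resize(eyes.capture('scene')[200:350,270:440,::-1],(272,240))
w=cv2.resize(eyes.capture('wrist')[:,:,::-1],(320,240))
cv2.imwrite('pics/v4.png',np.vstack([t,np.hstack([sc,w,np.zeros((240,200,3),np.uint8)])]))
E
```

```text
t: 8.95
ee_pos: [0.5421, 0.0499, 0.3818]
tcp_rot: [[-0.005, 1.0, 0.001], [1.0, 0.005, -0.001], [-0.001, 0.001, -1.0]]
wrist_force: [0.2, -0.8, 0.3]
gripper_width: 0.0
grip_force: 0.0
t: 9.37
ee_pos: [0.5429, -0.0481, 0.3816]
tcp_rot: [[-0.004, 1.0, 0.001], [1.0, 0.004, 0.0], [0.0, 0.001, -1.0]]
wrist_force: [-0.4, -0.2, -0.4]
gripper_width: 0.0001
grip_force: 0.0
```

View pics/v4.png

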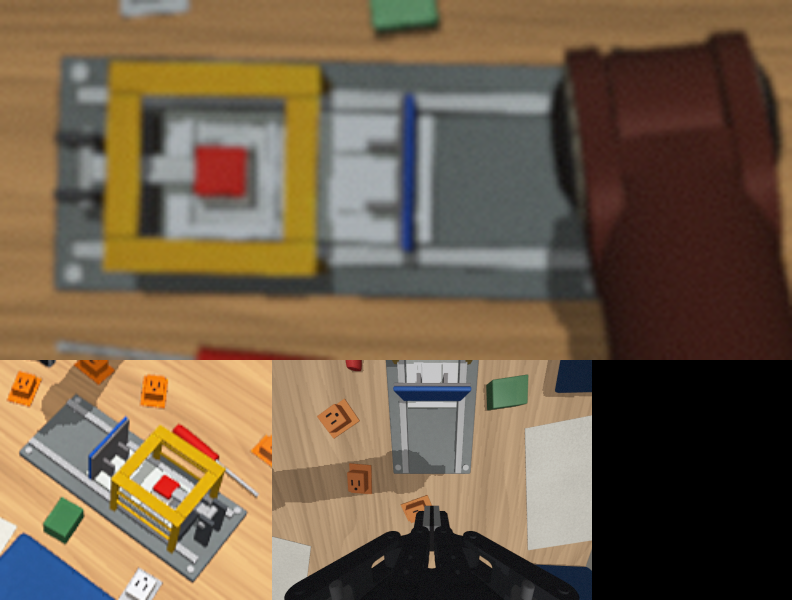

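The plate moved from column 551 to 409 in the crop, about 90 mm. The lever is down with the pad at (220,171), the outlet is in its nest beneath it, and everything else is where it was. Handing in.

```bash
python3 -c "
from station import r;print(r.hand_in())"
```

```text
the job is handed in; nothing more can be done
None
```

The job is handed in: the slide is home against its stop, the lever pad is pressed down to its stop and stayed there, and the arm came out clear of the guard, about 9.5 s into the 45 s allowed; hand-in returned no verdict.

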